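# Stir the polishing balls and hold the finisher's lid open

## Robot

A 6-joint arm with a two-finger parallel gripper is mounted at the origin on the work surface. World frame = base frame: x ahead of the robot, y to its left, z up, the work surface at z = 0. Lengths are in m, angles in rad, forces in N, time in s.
With the tool pointing down it reaches from about 0.25 to 0.775 m from the base axis. Payload 4 kg.
Tool frame: the origin (TCP) lies at the very end of the fingers, on their centre line; the grasp point (between the pads) lies 19 mm behind it; z points along the fingers, y is the direction in which the jaws open and shut (so a half turn about z gives the same grasp; the last joint's range is limited). The gripper opens to 94 mm and grips with 3 to 60 N. Pads are 16 mm wide; open, the fingers measure 119 mm over their backs; the gripper's body (75 mm by 177 mm) begins 78 mm behind the grasp point.
Start: joints at [-1.411, 0.087, 1.371, -0, 1.684, -0.103], TCP at [0.143, -0.531, 0.206] pointing down, gripper open.
Joint ranges: [-3.1, 3.1], [-0.76, 2.03], [0.27, 2.55], [-1.08, 4.22], [0.17, 2.65], [-2.57, 2.57]. Speed limits (rad/s): [2.79, 2.79, 3.14, 3.14, 3.14, 3.14].

## Interface

Orientations are given as [roll, pitch, yaw] about the fixed x, y, z axes, in that order (R = Rz(yaw) Ry(pitch) Rx(roll)).
In Python, from bench import robot, snapshot, models gives the robot as it stands.
- The arm moves only by the tool arm_command, never from a script. Its argument "commands" is text: rows parted by semicolons, each of 7 numbers parted by spaces: the shift along the tool's x, y, z in mm, then the turn, a rotation vector about the tool's x, y, z in degrees, then the opening, from 0 (shut) to 1 (fully open). In form: tx ty tz rx ry rz hand; .... A call has 1 to 12 rows; each row shifts and turns the pose as measured when the row begins, along the tool's axes as they then stand; what a row does not reach is not made up. A row lasts 1/8 s, in which the tool goes at most 62.5 mm and 10.7 degrees, less where a joint would pass 70% of its speed; a pose out of reach is approached as far as the arm can. A call is refused whole if a number of a shift passes 62.5 or a number of a turn 10.7, either way. A call with a gripper value outside its range is refused whole. The fingers move at their own pace and stop on an object; the grip force is fixed at half the most. Time passes only in rows, so rows that do not move let the fingers close. It gives the time, the measured TCP pose, the force and the opening at its end, in the units of the state.
- robot.get_obs(): the state, without advancing time (a new reading comes with each control period).
- snapshot(name): name is "side" or "top" or "wrist"; returns a dict with "img" (420x560x3 uint8, blue, green, red), "camera_matrix" (3x3 intrinsics, pixels), "origin" and "rotation" of the camera in the world. Camera axes: x right, y down, z forward; pixel columns grow to the right and rows downward; lengths in m; the calibration is good to about 2 mm. The wrist camera is an equidistant fisheye: a pixel r from the principal point sees the ray r / f radians off the axis. A picture is of the moment at which its call begins. There is no depth.
- robot.close_job(): hands the job in, once; it reports no verdict.
Trained networks look in a picture, given as the dict that the camera call returned (one of the last four; its "shot" number tells which), for a name from the list of things; names that differ only in an ending like _2 or _b are one class to them, and where a whole thing is asked for, a point or a joint stands for the part that bears it (a point fixed in the world has none). Each returns a list of dicts, best first, with "conf" (0 to 1); they miss things now and then, are a little off and sometimes report something else, mostly with a low value. They report only what shows in the picture. A call takes as long as a camera call. They do not tell look-alikes from the thing itself.
- models.spot_in(query, picture): "bbox" ([left, top, width, height] as shares, 0 to 1, of the picture: columns of its width, rows of its height, round what is visible of it).
- models.tip_of(query, picture): "centre" ([column, row] as shares, 0 to 1, of the picture: columns of its width, rows of its height: a listed point, or the origin of a listed thing).
The state is a dict: "time": time; "joint_positions": joint angles; "qvel": joint speeds; "joint_torque": joint torques, N m; "tool_pos": TCP position; "ee_rot": TCP orientation; "wrist_force": force on the tool from outside, world axes, zero at the start; "wrist_torque": the same for the moment, N m; "width": finger opening in m.
Only numpy, scipy, OpenCV 4.12 (cv2) and the standard library are available. Lean on these libraries where they do the work, as an engineer would, in place of code of your own. Each camera call takes 0.05 s, during which the arm holds its last target. There are 200 camera calls.

## Task

The ceramic polishing balls are about to be poured into the small trough finisher. Loosen them first: take the stirring rod from its stand, stir the balls in the pot in at least two full, wide turns with the tip close to the bottom so that it pushes them about, and hang the rod back in its stand, fully down. Then lift the finisher's lid by its bar handle and hold it open at 50 degrees from closed (within about 5), keeping the balls in the pot, the pot where it is and the other things on the bench undisturbed; the lid falls shut by itself, so finish while still holding it there.

Things in the scene. Friction and masses are not known exactly. Their poses are not given: they have to be found in the camera images.
- finisher: Trough finisher: grey open box fixed to the bench, 170 (x) by 240 (y) by 100 high, with a steel lid on top and a black motor behind (to 157 beyond its centre in x, 80 high). Origin at the centre of its underside on the bench; x runs from its front (robot side, the lid's handle) to its back (the hinge), z up; it stands turned by up to 15 degrees.
- lid (a joint): Angle of the finisher's lid in rad: 0 closed, growing as the front edge rises, stop at 1.31. 50 degrees is 0.873. Lid 172 by 244 by 6 thick, about 0.6 kg; nothing but its weight turns it, it falls shut from any angle. It takes under 6 N at the handle.
- lid_bar (a point): Middle of the lid's bar handle: a round dark steel bar 12 in diameter, 130 long along the finisher's y, 200 in front of the hinge line and 36 above it when closed (136 above the bench), joined to the lid by a slanted round leg at each end. When closed the bar lies 28 in front of the box's front edge and its centre is 30 above the lid's top. Being round, it can turn between the fingers as the lid rises. The point moves with the lid.
- lid_hinge (a point): Middle of the lid's hinge line, at the back top edge of the box, 100 above the bench; the line runs along the finisher's y.
- stand: Rod stand fixed to the bench: dark upright steel tube, 48 outer diameter, bore 20, top rim 110 above the bench, on a round foot of 90 diameter. Origin on the bench under the bore's axis.
- rod: Stirring rod, 170 long in all: round wooden handle 30 in diameter and 70 long on top, round steel shaft 10 in diameter and 100 long below it, 0.12 kg. Origin at the shaft's tip, z along the rod up to the handle. It starts hanging upright in the stand, the underside of the handle resting on the stand's rim, so the tip is then 10 above the bench and at the stand's axis.
- rod_tip (a point): Tip (lower end) of the stirring rod's shaft.
- rod_handle (a point): Middle of the rod's handle, 135 above the tip on the rod's axis.
- pot: Loose round aluminium pot, outer diameter 120, wall 4, 60 high, 1 kg. Origin at the centre of its underside, on the bench; its x and y axes start parallel to the world's.
- pot_in (a point): Centre of the pot's inner floor, 6 above its underside; axes as the pot's.
- ball0_center (a point): Centre of one of the six white ceramic balls, 25 in diameter, 20 g each, polished and slippery, lying on the pot's floor in a loose ring around its middle
- ball1_center (a point): Centre of one of the six white ceramic balls, 25 in diameter, 20 g each, polished and slippery, lying on the pot's floor in a loose ring around its middle
- ball2_center (a point): Centre of one of the six white ceramic balls, 25 in diameter, 20 g each, polished and slippery, lying on the pot's floor in a loose ring around its middle
- ball3_center (a point): Centre of one of the six white ceramic balls, 25 in diameter, 20 g each, polished and slippery, lying on the pot's floor in a loose ring around its middle
- ball4_center (a point): Centre of one of the six white ceramic balls, 25 in diameter, 20 g each, polished and slippery, lying on the pot's floor in a loose ring around its middle
- ball5_center (a point): Centre of one of the six white ceramic balls, 25 in diameter, 20 g each, polished and slippery, lying on the pot's floor in a loose ring around its middle
- wrench: Bystander: steel open-ended wrench, 180 long, lying flat. Origin at the centre of its underside.
- screwdriver: Bystander: screwdriver with black handle, 200 long, lying. Origin at the centre of its underside.
- oil_bottle: Bystander: white bottle with red cap, 48 diameter, 120 tall, standing. Origin at the centre of its underside.
- tape: Bystander: blue ring of tape lying flat, 90 diameter, 22 tall. Origin at the centre of its underside.
- spray_can: Bystander: can, 52 diameter, 150 tall, standing. Origin at the centre of its underside.
- socket: Bystander: small steel ring-shaped socket, 28 diameter, 30 tall, standing. Origin at the centre of its underside.
Not all that is in view belongs to the job. Of the things that look like the rod, the larger one is meant. What is shaped like the stand but red is not meant.

How it is judged:
By the outcome, as a careful person would: the job done as asked, in the order asked, and still so for the second after the job is handed in, while the arm keeps its last pose, push and grip.
It also fails if it takes over 67 s, if anything falls off the work surface, if the arm or the gripper's body presses on something with over 40 N, if the wrist force passes 120 N, or if a joint passes its speed limit or range.

## Working session

There is one attempt and no reset: what is moved stays moved. The work goes in short steps, Python scripts to look and compute and a tool call to move; the robot and the scene stay as the last step left them, time stands still between calls to the robot, and variables do not carry over. Pictures are saved under pics/ and viewed, about 8 in all and at most 12, crops included, and the job is handed in when it is done.

Besides the shell and the picture viewer there is one more tool, called after ">>>" by a JSON object that holds its "op" and its "data". arm_command: Moves the arm, as the interface text tells. Its arguments: {"type":"object","properties":{"commands":{"type":"string"}},"required":["commands"]}

```bash
mkdir -p pics; ls; cat > h.py <<'E'
import numpy as np, cv2
from bench import robot, snapshot, models
from scipy.spatial.transform import Rotation as Rn
def ray(s,uv):
    K=s["camera_matrix"];u=(uv[0]-K[0,2])/K[0,0];v=(uv[1]-K[1,2])/K[1,1]
    return s["rotation"]@np.array([u,v,1.])
def at_z(s,c,z):
    h,w=s["img"].shape[:2];d=ray(s,(c[0]*w,c[1]*h));o=s["origin"]
    return o+d*(z-o[2])/d[2]
def proj(s,p):
    q=np.array(s["rotation"]).T@(np.array(p)-s["origin"]);K=s["camera_matrix"]
    return (K@(q/q[2]))[:2]
def tri(s1,c1,s2,c2):
    A=np.zeros((3,3));b=np.zeros(3)
    for s,c in((s1,c1),(s2,c2)):
        h,w=s["img"].shape[:2];d=ray(s,(c[0]*w,c[1]*h));d/=np.linalg.norm(d);P=np.eye(3)-np.outer(d,d);A+=P;b+=P@s["origin"]
    return np.linalg.solve(A,b)
E
python3 - <<'E'
from h import *
np.set_printoptions(precision=4,suppress=True)
t=snapshot("top");s=snapshot("side")
cv2.imwrite("pics/top.png",t["img"]);cv2.imwrite("pics/side.png",s["img"])
o=robot.get_obs();print(o["tool_pos"],o["ee_rot"],o["width"],o["time"])
for q,z in [("rod_handle",.145),("rod",.01),("stand",0),("pot",0),("pot_in",.006),("lid_bar",.136),("lid_hinge",.1),("finisher",0),("oil_bottle",0),("spray_can",0),("tape",0),("socket",0),("wrench",0),("screwdriver",0)]:
    for n,p in(("t",t),("s",s)):
        for r in models.tip_of(q,p)[:3]:
            c=r["centre"];print(q,n,round(r["conf"],2),np.array(c)*[560,420],at_z(p,c,z))
print(t["origin"],s["origin"])
E
```

```text
pics
[ 0.1428 -0.5306  0.2044] [-3.1397 -0.0002  0.2628] 0.09404215582475872 0.1Traceback (most recent call last):
  File "<stdin>", line 9, in <module>
  File "h.py", line 9, in at_z
    return o+d*(z-o[2])/d[2]
                        ~^^^
IndexError: invalid index to scalar variable.
```

```bash
cat >> h.py <<'E'
_snap=snapshot
def snapshot(n):
    s=_snap(n)
    r=np.array(s["rotation"],float)
    s["R"]=r if r.shape==(3,3) else Rn.from_euler("xyz",r).as_matrix() if r.shape==(3,) else Rn.from_quat(r).as_matrix()
    s["K"]=np.array(s["camera_matrix"],float); s["o"]=np.array(s["origin"],float); return s
def ray(s,uv):
    u,v=[(uv[i]-s["K"][i,2])/s["K"][i,i] for i in(0,1)]
    return s["R"]@np.array([u,v,1.])
def proj(s,p):
    q=s["R"].T@(np.array(p)-s["o"]); return (s["K"]@(q/q[2]))[:2]
E
sed -i 's/o=s\["origin"\]/o=s["o"]/; s/P@s\["origin"\]/P@s["o"]/' h.py
python3 - <<'E'
from h import *
np.set_printoptions(precision=4,suppress=True)
t=snapshot("top");s=snapshot("side")
cv2.imwrite("pics/top.png",t["img"]);cv2.imwrite("pics/side.png",s["img"])
print(t["rotation"],t["o"],s["rotation"],s["o"],t["K"])
o=robot.get_obs()
for q,z in [("rod_handle",.145),("rod",.01),("stand",0),("pot",0),("pot_in",.006),("lid_bar",.136),("lid_hinge",.1),("finisher",0),("oil_bottle",0),("spray_can",0),("tape",0),("socket",0),("wrench",0),("screwdriver",0)]:
    for n,p in(("t",t),("s",s)):
        for r in models.tip_of(q,p)[:3]:
            c=r["centre"];print(q,n,round(r["conf"],2),(np.array(c)*[560,420]).round(),at_z(p,c,z))
E
```

```text
[-2.9375  0.0037 -1.4642] [ 0.3084 -0.0677  1.244 ] [-2.3335  0.008  -0.157 ] [ 0.402  -0.9814  1.0182] [[475.6925   0.     279.7145]
 [  0.     475.6925 209.9222]
 [  0.       0.       1.    ]]
rod_handle t 0.73 [322. 229.] [ 0.4997 -0.1425  0.145 ]
rod_handle t 0.66 [343. 172.] [ 0.6421 -0.1801  0.145 ]
rod_handle t 0.65 [382. 167.] [ 0.664  -0.2728  0.145 ]
rod_handle s 0.88 [264. 231.] [ 0.4952 -0.1424  0.145 ]
rod_handle s 0.54 [228. 256.] [ 0.4022 -0.2082  0.145 ]
rod t 0.77 [320. 237.] [ 0.5003 -0.1495  0.01  ]
rod t 0.41 [324. 273.] [ 0.4098 -0.1664  0.01  ]
rod t 0.4 [177. 287.] [0.3336 0.2052 0.01  ]
rod s 0.51 [228. 142.] [0.4464 0.4171 0.01  ]
rod s 0.45 [231. 278.] [ 0.4041 -0.1641  0.01  ]
rod s 0.41 [295. 331.] [ 0.5351 -0.3427  0.01  ]
stand t 0.96 [322. 241.] [ 0.4923 -0.155   0.    ]
stand t 0.76 [274. 214.] [ 0.55   -0.0209  0.    ]
stand s 0.8 [266. 271.] [ 0.4948 -0.1483  0.    ]
stand s 0.63 [277. 230.] [ 0.5472 -0.0065  0.    ]
stand s 0.18 [269. 174.] [0.5583 0.2412 0.    ]
pot t 0.86 [395. 232.] [ 0.5375 -0.3441  0.    ]
pot s 0.59 [299. 334.] [ 0.5438 -0.344
[... 985 characters left out ...]
.7116 -0.0311  0.    ]
tape t 0.17 [177. 283.] [0.3429 0.2078 0.    ]
tape s 0.64 [342. 274.] [ 0.687  -0.1868  0.    ]
tape s 0.31 [268. 175.] [0.555  0.2378 0.    ]
socket t 0.64 [354. 281.] [ 0.3964 -0.2481  0.    ]
socket t 0.15 [285. 159.] [ 0.7074 -0.0345  0.    ]
socket s 0.72 [230. 307.] [ 0.3934 -0.2435  0.    ]
wrench t 0.8 [292. 284.] [ 0.3731 -0.0875  0.    ]
wrench s 0.6 [217. 260.] [ 0.3719 -0.0879  0.    ]
screwdriver t 0.67 [174. 285.] [0.337  0.2139 0.    ]
screwdriver t 0.56 [410. 236.] [ 0.531 -0.384  0.   ]
screwdriver t 0.28 [386. 170.] [ 0.7058 -0.3105  0.    ]
screwdriver s 0.54 [201. 189.] [0.3452 0.2036 0.    ]
screwdriver s 0.42 [294. 342.] [ 0.5286 -0.3646  0.    ]
```

View pics/top.png

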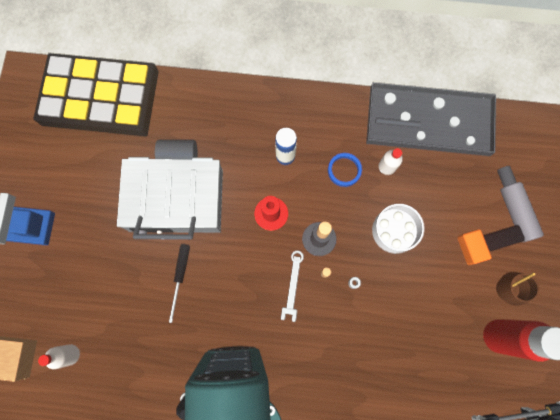

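View pics/side.png

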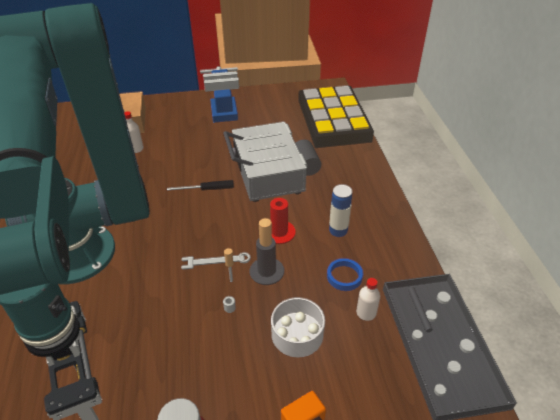

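>>> {"op": "arm_command", "data": {"commands": "0 0 -25 0 0 7.5 1; 0 0 -25 0 0 7.5 1; 39 -42 0 0 0 0 1; 39 -42 0 0 0 0 1; 39 -42 0 0 0 0 1; 39 -42 0 0 0 0 1; 39 -42 0 0 0 0 1; 39 -42 0 0 0 0 1; 39 -42 0 0 0 0 1; 39 -42 0 0 0 0 1; 20 -20 0 0 0 0 1; 0 0 0 0 0 0 1"}}

```text
time: 3.15
tool_pos: [0.4881, -0.1681, 0.2573]
ee_rot: [3.141, -0.004, -0.011]
wrist_force: [-0.0, 0.2, -0.1]
width: 0.0939
```

```bash
cat >> h.py <<'E'
def wray(s,c):
    d=np.array([c[0]*560-s["K"][0,2],c[1]*420-s["K"][1,2]])/s["K"][0,0];th=np.hypot(*d)
    v=np.array([0,0,1.]) if th<1e-9 else np.array([*(np.sin(th)*d/th),np.cos(th)]); return s["R"]@v
def w_at(s,c,z):
    d=wray(s,c);return s["o"]+d*(z-s["o"][2])/d[2]
E
python3 - <<'E'
from h import *
np.set_printoptions(precision=4,suppress=True)
w=snapshot("wrist");s=snapshot("side");t=snapshot("top")
cv2.imwrite("pics/w1.png",w["img"]);print(w["K"][0],w["o"])
for q,z in [("rod_handle",.145),("rod_tip",.01),("stand",0),("pot",0),("pot_in",.006),("lid_bar",.136),("lid_hinge",.1)]+[("ball0_center",.0185)]:
    for n,p,f in(("w",w,w_at),("s",s,at_z),("t",t,at_z)):
        for r in models.tip_of(q,p)[:8 if "ball" in q else 2]:
            c=r["centre"];print(q,n,round(r["conf"],2),(np.array(c)*[560,420]).round(),f(p,c,z)[:2])
E
```

```text
[325.1923   0.     280.9338] [ 0.5699 -0.1698  0.4368]
rod_handle w 0.96 [276. 258.] [ 0.4324 -0.1633]
rod_handle w 0.72 [255. 195.] [ 0.4972 -0.1453]
rod_handle s 0.69 [264. 232.] [ 0.4936 -0.1455]
rod_handle s 0.61 [226. 256.] [ 0.3985 -0.2081]
rod_handle t 0.61 [393. 228.] [ 0.5188 -0.307 ]
rod_handle t 0.41 [323. 227.] [ 0.5041 -0.1436]
rod_tip w 0.91 [278. 230.] [ 0.4129 -0.165 ]
rod_tip s 0.45 [229. 284.] [ 0.3966 -0.1803]
stand w 0.91 [264. 171.] [ 0.4946 -0.1468]
stand w 0.6 [230. 253.] [ 0.3726 -0.0922]
stand s 0.88 [278. 228.] [0.5498 0.0013]
stand s 0.77 [267. 271.] [ 0.4974 -0.1482]
stand t 0.79 [318. 240.] [ 0.4942 -0.1433]
pot w 0.6 [401. 138.] [ 0.5418 -0.3383]
pot s 0.74 [301. 333.] [ 0.5493 -0.3426]
pot_in w 0.81 [409. 138.] [ 0.5431 -0.3484]
pot_in s 0.68 [298. 333.] [ 0.5425 -0.3467]
pot_in t 0.6 [395. 232.] [ 0.5367 -0.343 ]
lid_bar w 0.29 [401. 135.] [ 0.553  -0.2859]
lid_bar s 0.65 [229. 144.] [0.4431 0.234 ]
lid_bar t 0.57 [410. 237.] [ 0.5036 -0.3496]
lid_bar t 0.55 [161. 234.] [0.4484 0.2318]
lid_hinge s 0.81 [293. 142.] [0.6393 0.2584]
lid_hinge t 0.57 [169. 162.] [0.6358 0.2514]
ball0_center w 0.71 [414. 114.] [ 0.5759 -0.3497]
ball0_center s 0.61 [345. 275.] [ 0.6884 -0.2066]
ball0_center s 0.43 [313. 324.] [ 0.5783 -0.335 ]
ball0_center t 0.48 [409. 235.] [ 0.5301 -0.3772]
```

View pics/w1.png

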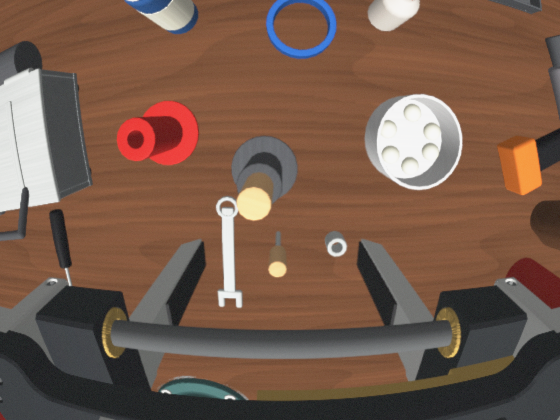

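>>> {"op": "arm_command", "data": {"commands": "7 -22 10 0 0 0 1; 1 -1 40 0 0 0 1; 0 0 40 0 0 0 1; 0 0 30 0 0 0 1; 0 0 5 0 0 0 1; 0 0 0 0 0 0 1"}}

```text
time: 5.25
tool_pos: [0.498, -0.1468, 0.1317]
ee_rot: [3.138, -0.009, -0.015]
wrist_force: [0.3, 0.5, 0.5]
width: 0.094
```

```bash
python3 - <<'E'
from h import *
np.set_printoptions(precision=4,suppress=True)
o=robot.get_obs();print(o["tool_pos"],o["ee_rot"],o["wrist_force"])
w=snapshot("wrist");s=snapshot("side")
a=w["img"];b=s["img"][200:340,190:350];cv2.imwrite("pics/g1.png",np.hstack([cv2.resize(a,(400,300)),cv2.resize(b,(343,300))]))
E
```

```text
[ 0.498  -0.1468  0.1317] [ 3.1383 -0.0092 -0.0146] [0.3366 0.5212 0.5061]
```

View pics/g1.png

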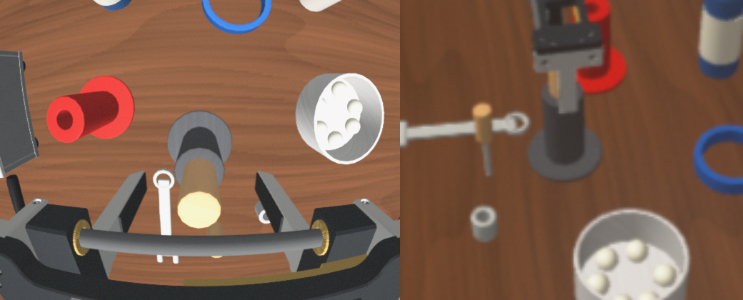

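>>> {"op": "arm_command", "data": {"commands": "0 0 0 0 0 0 0.2; 0 0 0 0 0 0 0.2; 0 0 0 0 0 0 0.2; 0 0 0 0 0 0 0; 0 0 0 0 0 0 0; 0 0 0 0 0 0 0"}}

```text
time: 6.1
tool_pos: [0.5003, -0.1479, 0.1361]
ee_rot: [3.135, -0.017, -0.015]
wrist_force: [0.6, 0.2, -0.3]
width: 0.0371
```

>>> {"op": "arm_command", "data": {"commands": "-2 -1 4 0.3 -1 0 0; -1 0 1 0 0 0 0; -0.4 0 0.7 0 0 0 0; -0.4 0 0.7 0 0 0 0"}}

```text
time: 6.6
tool_pos: [0.499, -0.1467, 0.1336]
ee_rot: [3.14, -0.006, -0.015]
wrist_force: [0.2, 1.0, 6.1]
width: 0.0297
```

>>> {"op": "arm_command", "data": {"commands": "0 0 -15 0 0 0 0; -0.5 0 -25 0 -0.1 0 0; -0.5 0 -30 0 -0.1 0 0; -0.5 0 -30 0 -0.1 0 0; -0.5 0 -20 0 -0.1 0 0; 7 30 0.5 0 -0.2 0 0; 7 30 0.5 0 -0.2 0 0; 7 30 0.5 0 -0.2 0 0; 7 30 0.5 0 0 0 0; 7 30 0.5 0 0 0 0; 5 25 0.5 0 0 0 0; 0 0 0.5 0 0 0 0"}}

```text
time: 8.1
tool_pos: [0.532, -0.3269, 0.2483]
ee_rot: [-3.138, 0.027, -0.014]
wrist_force: [0.7, 0.6, -1.1]
width: 0.0292
```

```bash
python3 - <<'E'
from h import *
np.set_printoptions(precision=4,suppress=True)
o=robot.get_obs();print(o["tool_pos"],o["ee_rot"],o["wrist_force"])
w=snapshot("wrist");s=snapshot("side");t=snapshot("top")
for q in ["pot","pot_in","rod_tip","rod_handle","lid_bar","stand","ball1_center"]:
    for n,p,f in(("w",w,w_at),("s",s,at_z),("t",t,at_z)):
        for r in models.tip_of(q,p)[:7 if 'ball' in q else 2]:
            c=r["centre"];print(q,n,round(r["conf"],2),(np.array(c)*[560,420]).round(),f(p,c,{"pot":0,"pot_in":.006,"ball1_center":.0185}.get(q,.135))[:2])
a=w["img"];b=s["img"][190:390,200:400];cv2.imwrite("pics/g2.png",np.hstack([cv2.resize(a,(400,300)),cv2.resize(b,(400,400))[50:350]]))
E
```

```text
[ 0.532  -0.3269  0.2483] [-3.1383  0.0268 -0.0142] [ 0.6772  0.6491 -1.0549]
pot w 0.67 [292. 164.] [ 0.5412 -0.3425]
pot s 0.77 [300. 334.] [ 0.5463 -0.3445]
pot s 0.17 [267. 269.] [ 0.4981 -0.1395]
pot t 0.52 [396. 231.] [ 0.5388 -0.3486]
pot_in w 0.75 [295. 166.] [ 0.5393 -0.3455]
pot_in s 0.97 [296. 334.] [ 0.5363 -0.3489]
pot_in t 0.77 [397. 231.] [ 0.5385 -0.3496]
pot_in t 0.31 [396. 228.] [ 0.5473 -0.3468]
rod_tip w 0.9 [176. 253.] [ 0.4766 -0.2182]
rod_tip w 0.76 [282. 200.] [ 0.5322 -0.3288]
rod_tip s 0.79 [290. 297.] [ 0.5227 -0.3362]
rod_tip s 0.72 [230. 284.] [ 0.4004 -0.2818]
rod_tip t 0.54 [397. 224.] [ 0.5312 -0.3187]
rod_handle w 0.64 [154. 288.] [ 0.432  -0.1847]
rod_handle w 0.62 [279. 264.] [ 0.465  -0.3249]
rod_handle s 0.65 [290. 253.] [ 0.5458 -0.2147]
rod_handle s 0.6 [309. 325.] [ 0.5499 -0.411 ]
rod_handle t 0.63 [327. 273.] [ 0.3987 -0.1637]
rod_handle t 0.63 [319. 241.] [ 0.4707 -0.1394]
lid_bar s 0.79 [229. 141.] [0.4431 0.2484]
lid_bar t 0.77 [162. 234.] [0.4481 0.2315]
stand w 0.63 [ 77. 165.] [ 0.5738 -0.116 ]
stand w 0.56 [156. 197.] [ 0.5372 -0.2055]
stand s 0.84 [279. 228.] [ 0.5334 -0.1305]
stand s 0.73 [266. 268.] [ 0.4845 -0.2489]
stand t 0.9 [273. 214.] [ 0.5235 -0.025 ]
stand t 0.79 [319. 239.] [ 0.4755 -0.138 ]
ball1_center w 0.83 [268. 155.] [ 0.556  -0.3107]
ball1_center w 0.71 [293. 163.] [ 0.546  -0.3423]
ball1_center s 0.52 [303. 314.] [ 0.5611 -0.3042]
ball1_center s 0.17 [200. 186.] [0.3424 0.1965]
```

View pics/g2.png

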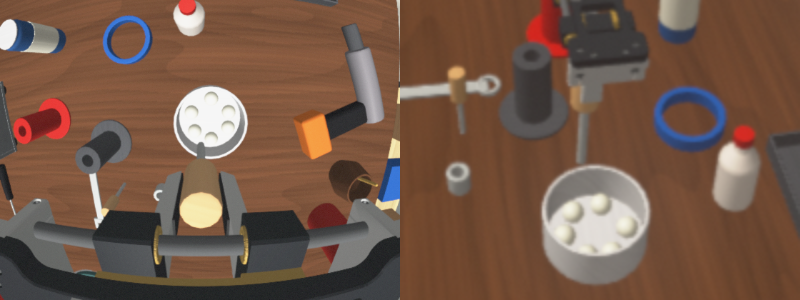

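>>> {"op": "arm_command", "data": {"commands": "8 19 0 0.1 1.8 0 0; 0 1 0 0 0 0 0; 0 0 30 0 0 0 0; 0 0 30 0 0 0 0; 0 0 30 0 0 0 0; 0 0 15 0 0 0 0; 0 0 0 0 0 0 0"}}

```text
time: 10.18
tool_pos: [0.5422, -0.3496, 0.1428]
ee_rot: [-3.139, -0.012, -0.015]
wrist_force: [0.0, 0.4, -1.3]
width: 0.0299
```

```bash
python3 - <<'E'
from h import *
np.set_printoptions(precision=4,suppress=True)
o=robot.get_obs();print(o["tool_pos"],o["ee_rot"],o["wrist_force"])
w=snapshot("wrist");s=snapshot("side")
for q in ["pot_in","rod_tip"]:
    for n,p,f in(("w",w,w_at),("s",s,at_z)):
        for r in models.tip_of(q,p)[:2]:
            c=r["centre"];print(q,n,round(r["conf"],2),(np.array(c)*[560,420]).round(),f(p,c,{"pot_in":.006}.get(q,.018))[:2])
a=w["img"][80:260,160:400];b=s["img"][280:380,240:360];cv2.imwrite("pics/g3.png",np.hstack([cv2.resize(a,(400,300)),cv2.resize(b,(360,300))]))
E
```

```text
[ 0.5422 -0.3496  0.1428] [-3.1392 -0.0121 -0.015 ] [ 0.0294  0.3697 -1.3078]
pot_in w 0.65 [278. 197.] [ 0.5439 -0.3478]
pot_in w 0.33 [108. 239.] [ 0.4978 -0.1486]
pot_in s 0.68 [296. 335.] [ 0.5352 -0.3506]
rod_tip w 0.8 [139. 306.] [ 0.4165 -0.1791]
rod_tip w 0.64 [281. 197.] [ 0.5466 -0.3502]
rod_tip s 0.52 [231. 284.] [ 0.4009 -0.1889]
rod_tip s 0.43 [299. 332.] [ 0.543  -0.3517]
```

View pics/g3.png

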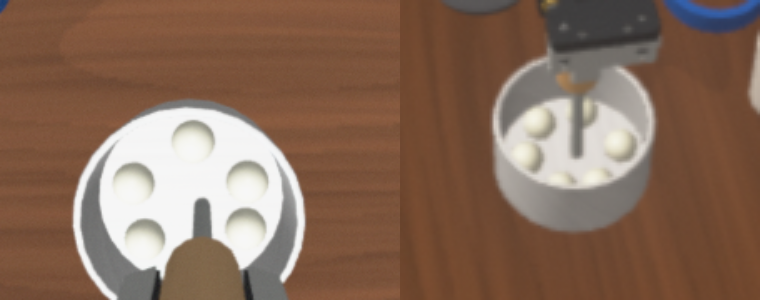

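>>> {"op": "arm_command", "data": {"commands": "-4 -3.5 8 0 -0.3 0 0; 13 7.5 0.4 0 0 0 0; 13 7.5 0.4 0 0 0 0; 3.6 -9.8 0.4 0 0 0 0; 0 -10.4 0.4 0 0 0 0; -3.6 -9.8 0.4 0 0 0 0; -6.7 -8 0.4 0 0 0 0; -9 -5.2 0.4 0 0 0 0"}}

```text
time: 11.48
tool_pos: [0.5487, -0.3153, 0.1354]
ee_rot: [3.137, -0.011, -0.013]
wrist_force: [0.4, -6.6, -1.4]
width: 0.0292
```

```bash
cat > chk.py <<'E'
from h import *
np.set_printoptions(precision=4,suppress=True)
import sys
w=snapshot("wrist");s=snapshot("side")
o=robot.get_obs();print(o["tool_pos"],o["wrist_force"],o["wrist_torque"])
for q in ["pot_in","pot","rod_tip"]:
    for n,p,f in(("w",w,w_at),("s",s,at_z)):
        for r in models.tip_of(q,p)[:2]:
            c=r["centre"];print(q,n,round(r["conf"],2),f(p,c,{"pot_in":.006,"pot":0}.get(q,.012))[:2])
a=w["img"][80:260,160:400];b=s["img"][280:380,240:360];cv2.imwrite(sys.argv[1],np.hstack([cv2.resize(a,(400,300)),cv2.resize(b,(360,300))]))
E
python3 chk.py pics/g4.png
```

```text
[ 0.5482 -0.3157  0.1359] [ 0.4441 -4.0142 -0.9926] [-1.1611  0.011   0.0144]
pot_in w 0.71 [ 0.5409 -0.3443]
pot_in w 0.22 [ 0.5501 -0.3807]
pot_in s 0.69 [ 0.5402 -0.3444]
pot_in s 0.36 [ 0.5068 -0.3395]
pot w 0.68 [ 0.5428 -0.3421]
pot s 0.81 [ 0.5461 -0.345 ]
rod_tip w 0.73 [ 0.5513 -0.3184]
rod_tip s 0.73 [ 0.5398 -0.3179]
rod_tip s 0.66 [ 0.3978 -0.1871]
```

View pics/g4.png

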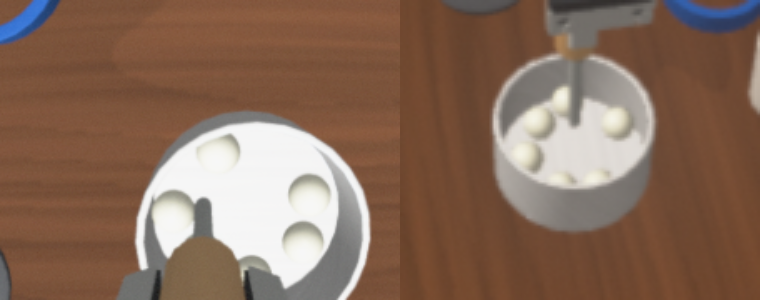

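>>> {"op": "arm_command", "data": {"commands": "10.5 -1 0.8 0 0 0 0; -11 -5.1 0.4 0 0 0 0; -12.1 -1.1 0.4 0 0 0 0; -11.7 3.1 0.4 0 0 0 0; -10 7 0.4 0 0 0 0; -7 10 0.4 0 0 0 0"}}

```text
time: 12.62
tool_pos: [0.513, -0.3268, 0.1318]
ee_rot: [-3.141, -0.021, -0.011]
wrist_force: [3.6, -1.3, -0.5]
width: 0.0297
```

>>> {"op": "arm_command", "data": {"commands": "-9 14 -2 0 -0.6 0 0; 1 12.5 0 0 0 0 0; 5 11.5 0 0 0 0 0; 8.6 8.6 0 0 0 0 0; 11.2 5 0 0 0 0 0; 12.2 1 0 0 0 0 0; 11.9 -3.1 0 0 0 0 0; 10 -7 0 0 0 0 0; 7 -10.4 0 0 0 0 0; 3.1 -12 0 0 0 0 0; -1.1 -12.3 0 0 0 0 0; -5.3 -11 0 0 0 0 0"}}

```text
time: 14.12
tool_pos: [0.5618, -0.3176, 0.129]
ee_rot: [-3.116, 0.018, -0.012]
wrist_force: [-0.2, 0.4, -0.6]
width: 0.0296
```

```bash
python3 chk.py pics/g5.png
```

```text
[ 0.5613 -0.3172  0.1294] [-0.1507 -0.595  -1.3412] [-0.0108 -0.0138  0.0083]
pot_in w 0.66 [ 0.4874 -0.3144]
pot_in w 0.63 [ 0.5385 -0.3429]
pot_in s 0.65 [ 0.7092 -0.318 ]
pot_in s 0.64 [ 0.5336 -0.3417]
pot w 0.67 [ 0.5416 -0.3407]
pot s 0.88 [ 0.5494 -0.345 ]
rod_tip w 0.56 [ 0.5519 -0.3153]
rod_tip s 0.68 [ 0.394  -0.1794]
rod_tip s 0.62 [ 0.5449 -0.316 ]
```

View pics/g5.png

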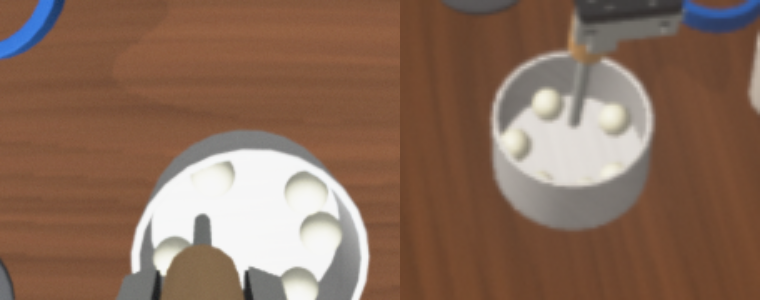

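>>> {"op": "arm_command", "data": {"commands": "-13.5 -2.2 -2 -0.7 1.2 0 0; -13.5 1.8 -1 -0.7 1.2 0 0; -10.1 5.6 0 0 0 0 0; -7.5 8.7 0 0 0 0 0; -4.1 10.7 0 0 0 0 0; 0 11.5 0 0 0 0 0; 3.7 10.9 0 0 0 0 0; 7.2 8.9 0 0 0 0 0"}}

```text
time: 15.52
tool_pos: [0.524, -0.3725, 0.1311]
ee_rot: [-3.123, -0.027, -0.013]
wrist_force: [1.2, 8.4, 1.7]
width: 0.0297
```

```bash
python3 chk.py pics/g6.png; python3 -c "
from h import *;print(robot.get_obs()['ee_rot'])"
```

```text
[ 0.5248 -0.373   0.1304] [2.8302 6.4944 0.4747] [ 1.8535 -0.5977  0.0282]
pot_in w 0.95 [ 0.5398 -0.3523]
pot_in s 0.79 [ 0.5384 -0.354 ]
pot_in s 0.6 [ 0.5429 -0.3585]
pot w 0.69 [ 0.5418 -0.3491]
pot s 0.9 [ 0.5413 -0.3566]
pot s 0.25 [ 0.5781 -0.3083]
rod_tip w 0.7 [ 0.5284 -0.3706]
rod_tip w 0.52 [ 0.4171 -0.1698]
rod_tip s 0.59 [ 0.5271 -0.37  ]
rod_tip s 0.51 [ 0.3987 -0.1869]
[-3.12426858 -0.0272349  -0.01275789]
```

View pics/g6.png

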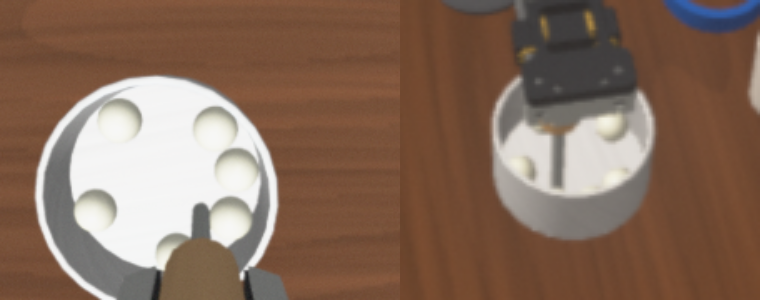

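>>> {"op": "arm_command", "data": {"commands": "-7 -3 -1 0 0 0 0; -9 2 -0.5 0 0 0 0; 8 8.8 0 0 0 0 0; 11 5.3 0 0 0 0 0; 12.4 1 0 0 0 0 0; 12.4 -3.4 0 0 0 0 0"}}

```text
time: 16.68
tool_pos: [0.55, -0.3882, 0.1303]
ee_rot: [-3.125, -0.018, -0.016]
wrist_force: [-1.8, -0.5, -0.8]
width: 0.0295
```

```bash
python3 chk.py pics/g7.png
```

```text
[ 0.5516 -0.3874  0.1302] [ 0.7938 -0.716  -0.9931] [-0.0087  0.0624 -0.0349]
pot_in w 0.87 [ 0.5378 -0.3494]
pot_in s 0.71 [ 0.5362 -0.3494]
pot w 0.74 [ 0.5403 -0.3524]
pot w 0.53 [ 0.5185 -0.3112]
pot s 0.73 [ 0.5426 -0.3515]
rod_tip w 0.67 [ 0.5504 -0.3854]
rod_tip w 0.39 [ 0.4179 -0.1725]
rod_tip s 0.59 [ 0.5405 -0.395 ]
```

>>> {"op": "arm_command", "data": {"commands": "11.1 -5.7 0 0 0 0 0; 8.7 -9.1 0 0 0 0 0; 5 -11.5 0 0 0 0 0; 0.7 -12.5 0 0 0 0 0; -3.5 -12.2 0 0 0 0 0; -7.5 -10 0 0 0 0 0"}}

```text
time: 17.82
tool_pos: [0.5639, -0.3261, 0.1322]
ee_rot: [-3.133, -0.015, -0.017]
wrist_force: [-2.6, -7.7, -1.7]
width: 0.03
```

>>> {"op": "arm_command", "data": {"commands": "-9.8 -8 -0.5 0 0 0 0; -12 -3.5 0 0 0 0 0; -12.6 0.9 0 0 0 0 0; -11.4 5.2 0 0 0 0 0; -8.9 8.8 0 0 0 0 0; -5.3 11.3 0 0 0 0 0"}}

```text
time: 18.58
tool_pos: [0.5081, -0.3428, 0.1377]
ee_rot: [3.137, -0.041, -0.015]
wrist_force: [2.9, -1.7, -1.7]
width: 0.0293
```

```bash
python3 chk.py pics/g8.png
```

```text
[ 0.5074 -0.344   0.1373] [ 1.5311 -2.1342 -0.5691] [-0.4335 -0.6969 -0.0277]
pot_in w 0.87 [ 0.5412 -0.3497]
pot_in s 0.55 [ 0.5398 -0.3551]
pot w 0.6 [ 0.5412 -0.3461]
pot w 0.5 [ 0.5175 -0.3048]
pot s 0.62 [ 0.5444 -0.348 ]
rod_tip w 0.91 [ 0.4133 -0.1704]
rod_tip w 0.61 [ 0.5161 -0.3445]
rod_tip s 0.73 [ 0.3988 -0.185 ]
rod_tip s 0.5 [ 0.5114 -0.3458]
```

>>> {"op": "arm_command", "data": {"commands": "-7 13 4 0 -0.7 0 0; 5 12 0.5 0 -0.5 0 0; 8.6 9.2 0 0 0 0 0; 11.2 5.3 0 0 0 0 0; 12.4 1.1 0 0 0 0 0; 12 -3.1 0 0 0 0 0; 10 -7 0 0 0 0 0; 7 -10 0 0 0 0 0"}}

```text
time: 19.98
tool_pos: [0.564, -0.3612, 0.1291]
ee_rot: [-3.131, 0.004, -0.017]
wrist_force: [-0.0, -0.7, -0.1]
width: 0.0297
```

>>> {"op": "arm_command", "data": {"commands": "-14 -8 -10 0 0 0 0; 0 0 -32 0 0 0 0; 0 0 -34 0 0 0 0; 0 0 -34 0 0 0 0; 0 0 -30 0 0 0 0; -11 -41 0 0 0 0 0; -11 -41 0 0 0 0 0; -11 -41 0 0 0 0 0; -11 -41 0 0 0 0 0; -8 -30 0 0 0 0 0; 0 0 0 0 0 0 0; 0 0 0 0 0 0 0"}}

```text
time: 21.48
tool_pos: [0.5093, -0.1476, 0.2718]
ee_rot: [-3.133, -0.014, -0.008]
wrist_force: [-0.3, -0.4, -1.0]
width: 0.0294
```

```bash
cat > chk2.py <<'E'
from h import *
np.set_printoptions(precision=4,suppress=True)
import sys
w=snapshot("wrist");s=snapshot("side");t=snapshot("top")
o=robot.get_obs();print(o["tool_pos"],o["ee_rot"],o["wrist_force"])
tz=o["tool_pos"][2]-.1236
C={}
for q in ["rod_tip","stand","pot_in","rod_handle"]:
    for n,p,f in(("w",w,w_at),("s",s,at_z),("t",t,at_z)):
        for r in models.tip_of(q,p)[:2]:
            c=r["centre"];print(q,n,round(r["conf"],2),(np.array(c)*[560,420]).round(),f(p,c,{"pot_in":.006,"stand":0,"rod_handle":tz+.135}.get(q,tz))[:2])
a=w["img"][100:310,140:420];b=s["img"][190:310,200:340]
cv2.imwrite(sys.argv[1],np.hstack([cv2.resize(a,(400,300)),cv2.resize(b,(350,300))]))
E
python3 chk2.py pics/g9.png
```

```text
[ 0.5091 -0.1483  0.2716] [-3.1322 -0.0135 -0.0098] [ 0.0832 -0.7326 -1.2445]
rod_tip w 0.73 [281. 208.] [ 0.5029 -0.1472]
rod_tip w 0.53 [ 52. 154.] [0.5686 0.1101]
rod_tip s 0.8 [265. 231.] [ 0.4964 -0.147 ]
rod_tip s 0.73 [293. 142.] [0.6259 0.1946]
stand w 0.85 [283. 184.] [ 0.4971 -0.1488]
stand s 0.88 [278. 229.] [ 0.549  -0.0017]
stand s 0.82 [268. 269.] [ 0.5004 -0.1395]
stand t 0.94 [274. 212.] [ 0.556  -0.0198]
stand t 0.69 [321. 242.] [ 0.4904 -0.1534]
pot_in w 0.95 [420. 159.] [ 0.5363 -0.3494]
pot_in s 0.68 [295. 334.] [ 0.5337 -0.3463]
pot_in t 0.91 [398. 230.] [ 0.541  -0.3504]
pot_in t 0.42 [412. 229.] [ 0.5487 -0.3882]
rod_handle w 0.86 [279. 264.] [ 0.5081 -0.1478]
rod_handle s 0.83 [269. 189.] [ 0.5083 -0.1515]
rod_handle s 0.44 [226. 257.] [ 0.3974 -0.3317]
rod_handle t 0.63 [330. 216.] [ 0.5048 -0.1466]
rod_handle t 0.53 [323. 270.] [ 0.3932 -0.1431]
```

View pics/g9.png

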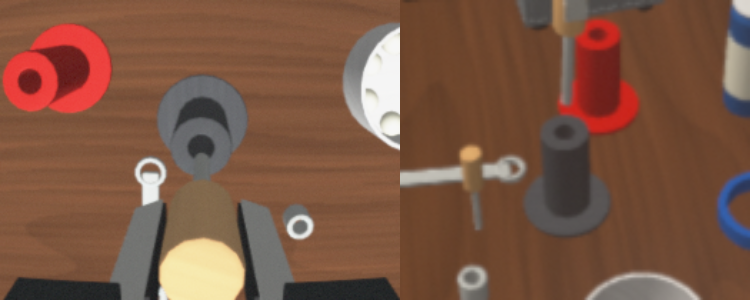

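```bash
python3 - <<'E'
from h import *
np.set_printoptions(precision=4,suppress=True)
w=snapshot("wrist");s=snapshot("side")
S=lambda u,v:(u/560,v/420)
print("bore",at_z(s,S(266.4,242.8),.11),w_at(w,S(280.7,202.9),.11))
print("tip",at_z(s,S(266.8,231.5),.148),w_at(w,S(280.7,209),.148))
for b in [(.4995,-.147,.148),(.4955,-.147,.148),(.503,-.147,.148)]: print(b,proj(s,b),proj(s,(.508,-.148,.248)),proj(s,(b[0],b[1],.248)))
# shaft edges per row in side
g=cv2.cvtColor(s["img"],cv2.COLOR_BGR2HSV).astype(int)
for v in range(202,234,3): print(v,[tuple(g[v,u,1:]) for u in range(260,276)])
E
```

```text
bore [ 0.4983 -0.1498  0.11  ] [ 0.4977 -0.1467  0.11  ]
tip [ 0.5003 -0.1486  0.148 ] [ 0.5016 -0.1471  0.148 ]
(0.4995, -0.147, 0.148) [266.381  231.0684] [269.1396 200.0149] [265.3309 200.1402]
(0.4955, -0.147, 0.148) [264.7181 231.2669] [269.1396 200.0149] [263.5667 200.3391]
(0.503, -0.147, 0.148) [267.8351 230.8949] [269.1396 200.0149] [266.8735 199.9664]
202 [(np.int64(148), np.int64(110)), (np.int64(138), np.int64(129)), (np.int64(131), np.int64(148)), (np.int64(129), np.int64(154)), (np.int64(127), np.int64(149)), (np.int64(127), np.int64(141)), (np.int64(125), np.int64(131)), (np.int64(124), np.int64(127)), (np.int64(124), np.int64(125)), (np.int64(124), np.int64(123)), (np.int64(123), np.int64(124)), (np.int64(126), np.int64(127)), (np.int64(148), np.int64(138)), (np.int64(186), np.int64(169)), (np.int64(211), np.int64(193)), (np.int64(209), np.int64(176))]
205 [(np.int64(144), np.int64(108)), (np.int64(145), np.int64(109)), (np.int64(144), np.int64(108)), (np.int64(138), np.int64(107)), (np.int64(101), np.int64(116)), (np.int64(41), np.int64(132)), (np.int64(29), np.int64
[... 4208 characters left out ...]
4(215), np.int64(189)), (np.int64(212), np.int64(166)), (np.int64(206), np.int64(152)), (np.int64(202), np.int64(145)), (np.int64(201), np.int64(138)), (np.int64(202), np.int64(131))]
232 [(np.int64(148), np.int64(102)), (np.int64(147), np.int64(104)), (np.int64(157), np.int64(115)), (np.int64(195), np.int64(167)), (np.int64(203), np.int64(195)), (np.int64(189), np.int64(188)), (np.int64(174), np.int64(174)), (np.int64(190), np.int64(189)), (np.int64(212), np.int64(202)), (np.int64(219), np.int64(206)), (np.int64(220), np.int64(203)), (np.int64(215), np.int64(178)), (np.int64(208), np.int64(156)), (np.int64(206), np.int64(145)), (np.int64(203), np.int64(137)), (np.int64(199), np.int64(131))]
```

>>> {"op": "arm_command", "data": {"commands": "-8 0 0 -0.5 3 0 0; 0 0 20 0 0 0 0; 0 0 0 0 0 0 0"}}

```text
time: 22.7
tool_pos: [0.5021, -0.1473, 0.2517]
ee_rot: [-3.141, -0.068, -0.009]
wrist_force: [-0.4, 0.4, -1.4]
width: 0.0294
```

```bash
python3 - <<'E'
from h import *
np.set_printoptions(precision=4,suppress=True)
w=snapshot("wrist");s=snapshot("side")
o=robot.get_obs();p=o["tool_pos"];print(p,o["ee_rot"],o["wrist_force"])
g=cv2.cvtColor(s["img"],cv2.COLOR_BGR2HSV).astype(int)
tz=p[2]-.1236
v0,v1=[int(proj(s,(.499,-.148,z))[1]) for z in (tz+.092,tz)]
print(v0,v1)
for v in range(v0,v1+4,3):
    m=[u for u in range(255,280) if g[v,u,1]<85 and g[v,u,2]>95]
    print(v,m[:1],m[-1:],np.mean(m) if m else 0, proj(s,(.499,-.148,tz+.1*(v1-v)/(v1-v0)*.92))[0])
for n,q,f in(("w",w,w_at),("s",s,at_z)):
    for r in models.tip_of("rod_tip",q)[:2]: print(n,r["conf"],f(q,r["centre"],tz)[:2])
S=lambda u,v:(u/560,v/420)
cv2.imwrite("pics/g10.png",np.hstack([cv2.resize(w["img"][170:270,220:340],(480,400)),cv2.resize(s["img"][200:300,230:310],(320,400))]))
E
```

```text
[ 0.5033 -0.1478  0.2542] [ 3.1402 -0.0721 -0.0085] [-0.5658  0.4077 -1.18  ]
208 236
208 [] [] 0 265.4531789160604
211 [264] [267] 265.5 265.56002695388014
214 [264] [267] 265.5 265.6656307298931
217 [264] [267] 265.5 265.7700118527112
220 [264] [267] 265.5 265.87319143346826
223 [264] [267] 265.5 265.97519010005453
226 [264] [267] 265.5 266.0760280108651
229 [265] [267] 266.0 266.17572486808155
232 [265] [267] 266.0 266.2742999305052
235 [265] [268] 266.5 266.3717720259598
238 [] [] 0 266.46815956328015
w 0.77 [ 0.5022 -0.1483]
w 0.56 [ 0.6718 -0.0685]
s 0.58 [ 0.501  -0.1556]
s 0.54 [ 0.6502 -0.2994]
```

View pics/g10.png

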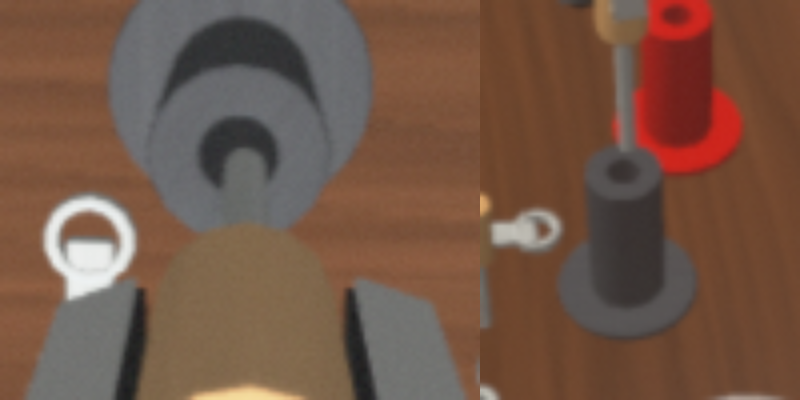

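>>> {"op": "arm_command", "data": {"commands": "-3 -0.7 5 0 -0.3 0 0; -0.3 0 10 0 0 0 0; -0.4 0 10 0 0 0 0; -0.4 0 10 0 0 0 0"}}

```text
time: 23.4
tool_pos: [0.5026, -0.1475, 0.2186]
ee_rot: [3.139, -0.069, -0.008]
wrist_force: [0.5, 0.5, -1.0]
width: 0.0298
```

>>> {"op": "arm_command", "data": {"commands": "-2.5 0 2 0 0 0 0; -1.3 0 10 0 0 0 0; -1.3 0 12 0 0 0 0; -1.3 0 12 0 0 0 0"}}

```text
time: 23.9
tool_pos: [0.4982, -0.1475, 0.1793]
ee_rot: [3.139, -0.069, -0.008]
wrist_force: [-0.0, -0.4, -0.6]
width: 0.0293
```

>>> {"op": "arm_command", "data": {"commands": "-0.9 0 12 0 0 0 0; -1 0 12 0 0 0 0; -1 0 12 0 0 0 0; -0.6 0 6 0 0 0 0"}}

```text
time: 24.4
tool_pos: [0.497, -0.1473, 0.1335]
ee_rot: [3.14, -0.067, -0.008]
wrist_force: [-5.3, 2.5, 19.5]
width: 0.0299
```

>>> {"op": "arm_command", "data": {"commands": "0 0 -0.3 0 0 0 1; 0 0 0 0 0 0 1; 0 0 0 0 0 0 1; 0 0 0 0 -1 0 1; 0 0 -5 0 -1 0 1"}}

```text
time: 25.02
tool_pos: [0.4973, -0.1476, 0.1399]
ee_rot: [3.139, -0.033, -0.009]
wrist_force: [0.8, -0.2, -0.3]
width: 0.0762
```

>>> {"op": "arm_command", "data": {"commands": "0 0 -40 0 -1 0 1; 0 0 -42 0 -1 0 1; 0 0 -42 0 0 0 1; -6 -47 -5 0 0 0 1; -6 -47 0 0 0 0 1; -6 -47 0 0 0 0 1; -6 -47 0 0 0 0 1; -6 -47 0 0 0 0 1; -6 -47 0 0 0 0 1; -6 -47 0 0 0 0 1; -6 -47 0 0 0 0 1; 0 0 0 0 0 0 1"}}

```text
time: 26.52
tool_pos: [0.4535, 0.2407, 0.2774]
ee_rot: [3.138, 0.001, -0.011]
wrist_force: [-0.4, -1.0, -0.3]
width: 0.0939
```

```bash
python3 - <<'E'
from h import *
np.set_printoptions(precision=4,suppress=True)
o=robot.get_obs();p=o["tool_pos"];print(p,o["ee_rot"],o["wrist_force"],o["width"],o["joint_positions"])
w=snapshot("wrist");s=snapshot("side");t=snapshot("top")
Z={"lid_bar":.136,"lid_hinge":.1,"rod_handle":.145,"stand":0,"finisher":0,"pot_in":.006,"rod":.01}
for q in Z:
    for n,c,f in(("w",w,w_at),("s",s,at_z),("t",t,at_z)):
        for r in models.tip_of(q,c)[:2]: print(q,n,round(r["conf"],2),(np.array(r["centre"])*[560,420]).round(),f(c,r["centre"],Z[q])[:2])
cv2.imwrite("pics/g11.png",np.hstack([cv2.resize(w["img"],(440,330)),cv2.resize(s["img"][110:310,200:320],(198,330)),cv2.resize(t["img"][190:270,290:370],(160,160)).repeat(1,0) if 0 else np.vstack([cv2.resize(t["img"][190:260,290:360],(160,160)),cv2.resize(t["img"][140:260,110:230],(160,170))])]))
E
```

```text
[0.4535 0.2407 0.2774] [ 3.1381  0.0014 -0.0113] [-0.4341 -0.9981 -0.3011] 0.09394116163825453 [ 0.3794  0.0049  1.3152 -0.0028  1.8242  1.9608]
lid_bar w 0.84 [291. 203.] [0.4454 0.2284]
lid_bar s 0.86 [228. 143.] [0.4409 0.2358]
lid_bar s 0.32 [310. 322.] [ 0.553  -0.4056]
lid_bar t 0.72 [161. 236.] [0.4433 0.2329]
lid_hinge w 0.58 [268.  17.] [0.6448 0.2505]
lid_hinge s 0.7 [291. 143.] [0.6312 0.2565]
lid_hinge t 0.9 [169. 161.] [0.6374 0.252 ]
rod_handle w 0.65 [543. 220.] [ 0.4214 -0.105 ]
rod_handle s 0.6 [262. 234.] [ 0.4882 -0.1504]
rod_handle s 0.59 [230. 255.] [ 0.4073 -0.2047]
rod_handle t 0.58 [324. 231.] [ 0.494  -0.1473]
rod_handle t 0.48 [324. 272.] [ 0.3994 -0.1562]
stand w 0.85 [507. 150.] [ 0.4959 -0.1419]
stand w 0.73 [447. 112.] [ 0.5482 -0.0144]
stand s 0.81 [278. 229.] [ 0.5488 -0.002 ]
stand s 0.64 [266. 269.] [ 0.4955 -0.1411]
stand t 0.9 [319. 243.] [ 0.4871 -0.1476]
stand t 0.76 [272. 214.] [ 0.5517 -0.0158]
finisher w 0.91 [276.  96.] [0.5608 0.2448]
finisher w 0.3 [293. 207.] [0.401  0.2211]
finisher s 0.97 [270. 174.] [0.5626 0.2376]
finisher t 0.6 [177. 201.] [0.5601 0.242 ]
pot_in s 0.74 [297. 333.] [ 0.5388 -0.3453]
pot_in t 0.9 [396. 231.] [ 0.5393 -0.3469]
rod w 0.7 [511. 198.] [ 0.4146 -0.1561]
rod s 0.73 [231. 281.] [ 0.4038 -0.1718]
rod t 0.54 [394. 244.] [ 0.5021 -0.3425]
rod t 0.46 [323. 242.] [ 0.4886 -0.1564]
```

View pics/g11.png

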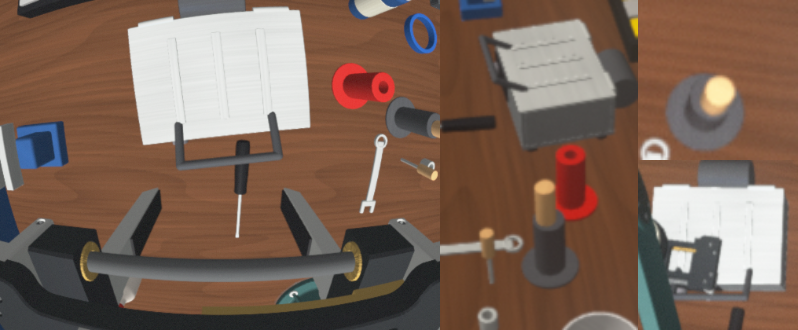

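```bash
python3 - <<'E'
from h import *
w=snapshot("wrist")
f=560/440
a,b=[w_at(w,(u*f/560,v*f/420),.136) for u,v in((180,163.5),(281,154.5))]
print(a,b,np.degrees(np.arctan2(a[0]-b[0],b[1]-a[1])),np.linalg.norm(a-b))
for L in[((143,143),(309,126)),]:
    a,b=[w_at(w,(u*f/560,v*f/420),.106) for u,v in L]
    print(a,b,np.degrees(np.arctan2(a[0]-b[0],b[1]-a[1])),np.linalg.norm(a-b))
E
```

```text
[0.44177974 0.2904099  0.136     ] [0.45175338 0.15678415 0.136     ] -175.7314380746814 0.1339974373386397
[0.46471701 0.34837527 0.106     ] [0.48578879 0.10869483 0.106     ] -174.97569267725564 0.24060493086665696
```

>>> {"op": "arm_command", "data": {"commands": "0 0 0 0 0 -10.6 0.45; 0 0 0 0 0 -10.6 0.45; 0 0 0 0 0 -10.6 0.45; 0 0 0 0 0 -10.6 0.45; 0 0 0 0 0 -10.6 0.45; 0 0 0 0 0 -10.6 0.45; 0 0 0 0 0 -10.6 0.45; 0 0 0 0 0 -10.6 0.45; 0 0 0 0 0 -10.6 0.45; 0 0 0 0 0 0 0.45"}}

```text
time: 29.02
tool_pos: [0.4541, 0.2382, 0.2774]
ee_rot: [-3.141, 0.004, 1.673]
wrist_force: [-0.0, 0.3, -0.4]
width: 0.0422
```

>>> {"op": "arm_command", "data": {"commands": "-9 -9 0 0 0 1.1 0.45; 0 0 40 0 0 0 0.45; 0 0 40 0 0 0 0.45; 0 0 15 0 0 0 0.45; 0 0 0 0 0 0 0.45"}}

```text
time: 29.65
tool_pos: [0.4454, 0.226, 0.1826]
ee_rot: [3.138, 0.003, 1.64]
wrist_force: [1.0, 0.3, 0.1]
width: 0.0425
```

```bash
python3 - <<'E'
from h import *
np.set_printoptions(precision=4,suppress=True)
o=robot.get_obs();print(o["tool_pos"],o["ee_rot"],o["wrist_force"],o["width"])
w=snapshot("wrist");s=snapshot("side")
for n,c,f in(("w",w,w_at),("s",s,at_z)):
    for r in models.tip_of("lid_bar",c)[:2]: print(n,round(r["conf"],2),(np.array(r["centre"])*[560,420]).round(),f(c,r["centre"],.136)[:2])
cv2.imwrite("pics/g12.png",np.hstack([cv2.resize(w["img"],(440,330)),cv2.resize(s["img"][90:210,180:300],(330,330))]))
E
```

```text
[0.4454 0.226  0.1826] [3.1382 0.0031 1.6402] [1.0238 0.3165 0.1003] 0.04251583878153272
w 0.68 [280. 221.] [0.4444 0.2297]
s 0.83 [229. 144.] [0.4438 0.2334]
```

>>> {"op": "arm_command", "data": {"commands": "2 -0.5 20 0 0 0 0.45; 0 0 20 0 0 0 0.45; 0 0 15 0 0 0 0.45; 0 0 8 0 0 0 0.45; 0 0 0 0 0 0 0.45"}}

```text
time: 30.48
tool_pos: [0.451, 0.2304, 0.1266]
ee_rot: [3.122, -0.002, 1.641]
wrist_force: [0.0, 0.1, 0.3]
width: 0.0423
```

>>> {"op": "arm_command", "data": {"commands": "0 -5.5 8 1 0 0 0.45; 0 -0.5 1 0 0 0 0; 0 -0.5 0.5 0 0 0 0; 0 -0.5 0.5 0 0 0 0; 0 -0.5 0.5 0 0 0 0; 0 0 0.5 0 0 0 0"}}

```text
time: 31.22
tool_pos: [0.4442, 0.2303, 0.1174]
ee_rot: [3.137, -0.003, 1.641]
wrist_force: [-1.2, -0.7, 2.2]
width: 0.0111
```

>>> {"op": "arm_command", "data": {"commands": "0 1.8 -8.7 0 0 0 0; 0 2.1 -8.6 0 0 0 0; 0 2.5 -8.5 0 0 0 0; 0 2.9 -8.4 0 0 0 0; 0 3.2 -8.2 0 0 0 0; 0 3.6 -8.1 0 0 0 0"}}

```text
time: 31.98
tool_pos: [0.4593, 0.2318, 0.1676]
ee_rot: [-3.14, -0.003, 1.642]
wrist_force: [0.3, 1.8, -3.8]
width: 0.0108
```

>>> {"op": "arm_command", "data": {"commands": "0 4.0 -7.9 0 0 0 0; 0 4.4 -7.8 0 0 0 0; 0 4.7 -7.5 0 0 0 0; 0 5 -7.4 0 0 0 0; 0 5.3 -7.1 0 0 0 0; 0 5.6 -7 0 0 0 0; 0 5.9 -6.6 0 0 0 0; 0 6.2 -6.4 0 0 0 0"}}

```text
time: 32.98
tool_pos: [0.5012, 0.2358, 0.2297]
ee_rot: [-3.136, -0.006, 1.643]
wrist_force: [-2.3, 1.4, -3.1]
width: 0.0107
```

>>> {"op": "arm_command", "data": {"commands": "0 6.5 -5.2 0 0 0 0; 0 6.8 -5 0 0 0 0; 0 7 -4.8 0 0 0 0; 0 7.2 -4.6 0 0 0 0; 0 7.4 -4.3 0 0 0 0; 0 7 -4 0 0 0 0"}}

```text
time: 33.72
tool_pos: [0.5442, 0.24, 0.2635]
ee_rot: [-3.136, -0.008, 1.645]
wrist_force: [-3.7, 2.8, 0.2]
width: 0.0107
```

>>> {"op": "arm_command", "data": {"commands": "0 -1 2 0 0 0 0; 0 -0.3 1 0 0 0 0; 0 0 0.5 0 0 0 0; 0 0 0.5 0 0 0 0"}}

```text
time: 34.22
tool_pos: [0.5439, 0.2399, 0.2632]
ee_rot: [-3.141, -0.009, 1.645]
wrist_force: [-5.9, 1.1, 3.1]
width: 0.0106
```

```bash
cat > lid.py <<'E'
from h import *
np.set_printoptions(precision=4,suppress=True)
for _ in range(2):
    s=snapshot("side");t=snapshot("top")
    P={}
    for q in("lid_bar","lid_hinge"):
        rs=[[r["centre"] for r in models.tip_of(q,c)[:1]] for c in(s,t)]
        if all(rs): P[q]=tri(s,rs[0][0],t,rs[1][0]); print(q,P[q])
    if len(P)==2:
        d=P["lid_bar"]-P["lid_hinge"];print("ang",np.degrees(np.arctan2(d[2],np.hypot(d[0],d[1])))-10.2)
for q,z in(("pot_in",.006),("rod_handle",.145),("oil_bottle",0),("spray_can",0),("socket",0)):
    for c in(s,t): print(q,[at_z(c,r["centre"],z)[:2] for r in models.tip_of(q,c)[:2]])
o=robot.get_obs();print(o["time"],o["tool_pos"],o["ee_rot"],o["wrist_force"],o["width"])
E
python3 lid.py
```

```text
lid_bar [0.5425 0.2338 0.2841]
lid_hinge [0.6359 0.2518 0.0965]
ang 52.92751326216323
lid_bar [0.5441 0.2396 0.2821]
lid_hinge [0.6313 0.2435 0.1202]
ang 51.46359471123499
pot_in [array([ 0.5392, -0.3499]), array([ 0.7068, -0.3147])]
pot_in [array([ 0.5405, -0.336 ])]
rod_handle [array([ 0.4884, -0.14  ]), array([ 0.4012, -0.2077])]
rod_handle [array([ 0.5001, -0.1465]), array([ 0.4006, -0.1528])]
oil_bottle [array([ 0.7063, -0.3208])]
oil_bottle [array([ 0.7122, -0.3093]), array([ 0.5387, -0.3446])]
spray_can [array([ 0.7066, -0.0431])]
spray_can [array([ 0.7136, -0.0366])]
socket [array([ 0.3861, -0.2416])]
socket [array([ 0.393 , -0.2527])]
35.325 [0.544  0.2399 0.2632] [-3.1412 -0.009   1.6451] [-5.0773  0.5545  3.8856] 0.011106468516832111
```

>>> {"op": "arm_command", "data": {"commands": "0 -2 1 0 0 0 0; 0 -2 1 0 0 0 0; 0 0 0.5 0 0 0 0; 0 0 0 0 0 0 0"}}

```text
time: 35.83
tool_pos: [0.54, 0.2396, 0.2609]
ee_rot: [3.14, -0.009, 1.645]
wrist_force: [-3.5, 3.2, 3.0]
width: 0.0111
```

```bash
python3 lid.py; python3 - <<'E'
from h import *
# side vs top image of lid front edge unavailable to view: finger-drift check
import numpy as np
o=robot.get_obs();print(o["tool_pos"],o["wrist_force"],o["qvel"])
E
```

```text
lid_bar [0.5414 0.2349 0.2789]
lid_hinge [0.6374 0.2447 0.1086]
ang 50.23848007621176
lid_bar [0.5413 0.2398 0.2727]
lid_hinge [0.6401 0.2413 0.1139]
ang 47.901057240764416
pot_in [array([ 0.53  , -0.3476])]
pot_in [array([ 0.5437, -0.3463]), array([ 0.5171, -0.3766])]
rod_handle [array([ 0.3972, -0.2125]), array([ 0.4893, -0.1495])]
rod_handle [array([ 0.4046, -0.1595]), array([ 0.4976, -0.1496])]
oil_bottle [array([ 0.7107, -0.314 ]), array([ 0.4921, -0.1466])]
oil_bottle [array([ 0.7208, -0.3151])]
spray_can [array([ 0.7108, -0.0238])]
spray_can [array([ 0.7173, -0.0324]), array([0.5615, 0.2416])]
socket [array([ 0.3864, -0.2382])]
socket [array([ 0.4002, -0.2539])]
36.925 [0.5401 0.2395 0.2609] [ 3.1406 -0.0089  1.645 ] [-2.9812  1.4447  3.0841] 0.01103399511318872
[0.54006143 0.23954861 0.26092542] [-2.98117648  1.44472897  3.08412463] [-0.00030671  0.00074153 -0.00040806 -0.00149442 -0.00011958  0.00091805]
```

```bash
python3 -c "
from bench import robot; print(robot.close_job())"
```

```text
the job is handed in; nothing more can be done
None
```

I did the whole job in the order asked and handed it in at about 37 s on the robot's clock, still gripping the lid bar.

**Stirring:** By my measurements the rod made about 2.5–3 turns. The tip was mostly 27–37 mm off the pot's centre and about 2–9 mm above the floor. The arm's readings were noisy, and once the radius dropped briefly to about 20–22 mm. Three times a ball wedged against the wall with 6–8 N, and I changed the radius twice to free it.

**Pot:** The wedging seems to have shifted the pot by up to about 6 mm during the stir. The last network readings put it within about 1–3 mm of its starting place, apart from one scattered reading about 9 mm off. The balls were in the pot in the last picture that showed it clearly. I did not look at them again afterwards.

**Rod:** It is back in the stand. The handle met the rim at the same height as at the start, and a later picture showed no gap.

**Lid:** From the arm's position the lid stands at about 49.8 degrees. The noisier camera estimates gave 50.2 and 47.9 degrees. The grip was steady, with the wrist force under 5 N.

**Other things on the bench:** The network readings for the bottle, can and socket agree with the start to about 1 cm. I made no final check of the tape, wrench or screwdriver. The viewer refused a thirteenth picture, so I checked the final lid hold by numbers only.

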